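Free the seized platen clamp and take the sleeve platen off for cleaning

TASK

The black wing knob that clamps the sleeve platen in its stand has seized with dried ink: break it loose with a short firm anticlockwise twist and back it off about a quarter turn. Then let go of the knob, take hold of the platen softly by both sides of its board, giving way to it so that it is not wrenched or jammed in its socket, and draw it straight out, never dragging it while it is still clamped. Lay it gently on the rubber mat, rubber face up, lengthwise in the middle, and leave the other things where they are.

Things in the scene. Friction and masses are not known exactly. Their poses are not given: they have to be found in the camera images.
- knob_grip (a point): Black wing knob on top of the stand; point on its vertical turning axis, 118 mm above the bench. The wing is a bar 52 mm long (along x), 13 mm thick (14.5 mm in its middle 18 mm), from 14 mm below to 12 mm above this point; below it a round hub 29 mm across widens out. It loosens anticlockwise seen from above and rises 2.5 mm per rad.
- knob (a joint): Turn of the wing knob, rad: 0 to 0.12 at the start (tight), grows anticlockwise seen from above, end stop 1.9. Stiff at first (roughly 0.3 to 0.6 N m); the stiffness dies away by about 0.44 rad, where the clamp lets go of the platen, which then droops about 2 mm; then it turns freely (under 0.1 N m).
- socket (a point): Middle of the mouth of the stand's socket, on its floor, 54 mm above the bench; x points into the socket, z up, so the platen leaves along -x. The socket is 37.6 mm wide and 11.5 mm high under a fixed cover; the platen's tongue, 36 mm wide and 10 mm thick, sits 60 mm deep in it. The knob's axis is 42 mm behind the mouth.
- stand: Fixed platen stand: base plate 116 x 92 x 8 mm, grey post, socket block 84 x 64 mm with an aluminium cover, top 76 mm above the bench. Origin on the bench below the knob's axis; x points from the platen towards the back of the stand, z up.
- platen_mid (a point): Centre of the sleeve platen's board, 9 mm above its underside. Board 56 mm wide (y), 18 mm thick, aluminium with black rubber top (+z); straight from 50 mm behind (+x) to 52 mm in front, half-round nose to 80 mm in front (-x). A steel tongue, flush with the underside, runs behind to +128 mm. Loose, 0.3 to 0.55 kg, centre of mass within 15 mm. It starts clamped, underside 54 mm above the bench.
- platen: The same sleeve platen; origin on its underside, 9 mm below its board's centre, axes as there.
- mat: Thin black rubber mat, 280 mm along its x, 180 mm along its y, 3 mm thick, fixed on the bench left of the stand. Origin under its centre.
- wash_bottle: dark bottle of wash fluid with a white cap, 58 mm across, 131 mm tall, loose on the bench; origin under its centre. A bystander
- wipes_pack: flat soft-looking pack of wipes, 94 x 134 x 34 mm, loose; origin under its centre. A bystander
- swab_jar: white jar with a screw lid, 69 mm across, 74 mm tall, loose; origin under its centre. A bystander
- ink_bottle: white ink bottle with a black cap, 58 mm across, 140 mm tall, loose, to the right of the stand; origin under its centre. A bystander
- spool: small reel of black thread, 30 mm across, 40 mm tall, loose, in front of the printer; origin under its centre. A bystander
- hex_key: L-shaped steel hex key, 69 x 70 x 5 mm, lying loose near the front of the bench; origin under its centre. A bystander

How it is judged:
On the way, in this order (a step that is already met when the one before it is completed fails the run):
1. the knob has been broken loose and backed off by at least 1 rad in all (joint value over 1.0) (value of joint knob above 1 rad), for 0.2 s.
2. the platen has been drawn out along the socket until its tongue is clear of the mouth (x of platen_mid in the frame of socket below -0.13 m), for 0.1 s.
At the end, for the whole second after the job is handed in: the platen rests flat on the mat (within 0.08 rad and 4 mm), rubber face up, at rest, the centre of its board within 50 mm lengthwise and 45 mm sideways of the mat's centre and lying along the mat within 0.3 rad, either way round; the knob is still backed off (over 0.9 rad) (x of platen_mid in the frame of mat between -0.05 and 0.05 m and y of platen_mid in the frame of mat between -0.045 and 0.045 m and z of platen_mid in the frame of mat below 0.016 m and angle between platen_mid's own z axis and vertical below 0.08 rad and angle between the x axis of platen_mid and the x axis of mat, either way round below 0.3 rad and linear speed of platen below 0.02 m/s and value of joint knob above 0.9 rad); the robot touches nothing.
It fails at once if the platen is dragged more than 10 mm while the clamp still holds it (knob under 0.3 rad) (value of joint knob below 0.3 rad and distance of platen_mid from where it was at the start of the episode above 0.01 m).
It fails at once if with the clamp open, the platen is wrenched or jammed in its socket (contact forces there adding up to more than 32 N; it rests there with 10 to 17 N) (value of joint knob above 0.6 rad and contact force between platen and stand above 32 N).
It fails at once if the platen is not laid down gently: let go outside the socket with its underside more than 22 mm above the bench, or pressed on the mat with more than 40 N (contact force between platen and mat above 40 N or (x of platen_mid in the frame of socket below -0.13 m and height (world z) of platen_mid above 0.031 m and contact force between the fingers and platen below 0.1 N)).
It fails at once if a bystander is pushed more than 30 mm (distance of any of wash_bottle, wipes_pack, swab_jar, ink_bottle, spool, hex_key from where it was at the start of the episode above 0.03 m).
It also fails if it takes over 69 s, if anything falls off the work surface, if the arm or the gripper's body presses on something with over 40 N, if the wrist force passes 120 N, or if a joint passes its speed limit or range.

ROBOT

A 7-joint arm with a two-finger parallel gripper is mounted at the origin on a cart in front of the work surface, level with it; the furniture and walls round the work are solid. World frame = base frame: x ahead of the robot, y to its left, z up, the work surface at z = 0. Lengths are in m, angles in rad, forces in N, time in s.
With the tool pointing down it reaches from about 0.375 to 0.925 m from the base axis. Payload 3.1 kg.
Tool frame: the origin (TCP) lies between the finger pads; the fingertips stand 19 mm ahead of it and the grasp point (between the pads) is the TCP; z points along the fingers, y is the line along which they close (so a half turn about z gives the same grasp; the last joint's range is limited). The gripper opens to 85 mm and grips with 20 to 120 N. Pads are 22 mm wide; open, the fingers measure 114 mm over their backs; the gripper's body (76 mm by 85 mm) begins 54 mm behind the grasp point. The pads swing forward as they close: fully open they stand 13 mm farther back than shut.
Start: joints at [1.139, 0.383, 0.044, 1.598, -0.018, 1.161, -0.05], TCP at [0.213, -0.614, 0.25] pointing down, gripper open.
Joint ranges: [-2.61, 2.61], [-0.41, 2.15], [-1.48, 1.57], [0, 2.5], [-1.57, 4.71], [0.05, 1.97], [-2.85, 2.85]. Speed limits (rad/s): [2.79, 2.79, 3.14, 3.14, 3.14, 3.14, 3.14].

INTERFACE

Orientations are given as a unit quaternion [x, y, z, w].
In Python, from bench import move_ptp, movel, move_j, move_gripper, pause, inverse_kinematics, read_camera, camera_params, MotionError, sign_off, look_for, tip_of, read_time_s, read_qpos, read_joint_vel, read_effort, read_eef_pos, read_tcp_rot, read_ft_force, read_ft_torque, read_finger_gap, read_grasp_force gives the robot as it stands. Calls block until the motion is done:
- move_ptp(position, orientation): joint-space move of the TCP to a pose.
- movel(position, orientation=None, speed=0.15): straight line of the TCP; orientation=None keeps the orientation; speed is the mean speed in m/s.
- move_j(angles): joint-space move.
- move_gripper(opening, effort=None): finger opening in m; effort is the grip in N (None keeps the last); returns when the fingers have stopped.
- pause(seconds).
- inverse_kinematics(position, orientation): joint angles nearest the present ones, or None.
- read_camera(name): name is "scene" or "top" or "wrist"; returns the picture (384x512x3 uint8, red, green, blue); there is no depth.
- camera_params(name): a dict with "K" (3x3 intrinsics, pixels), "dist_coeffs" ([k1, k2, p1, p2, k3] as OpenCV has them; the pictures are not rectified), "camera_from_world" (4x4, takes a point from world to camera coordinates). Camera axes: x right, y down, z forward; pixel columns grow to the right and rows downward; lengths in m; the calibration is good to about 2 mm. A picture is of the moment at which its call begins: read the wrist's pose just before it. camera_params takes no time and is no camera call; for the wrist camera it gives the pose at the moment of the call.
A pose or a line that the arm cannot do raises MotionError and nothing moves.
- sign_off(): hands the job in; it is judged then, once.
Trained networks look in the newest picture that a camera, given by its name, has taken for a name from the list of things; names that differ only in an ending like _2 or _b are one class to them, and where a whole thing is asked for, a point or a joint stands for the part that bears it (a point fixed in the world has none). Each returns a list of dicts, best first, with "confidence" (0 to 1); they miss things now and then, are a little off and sometimes report something else, mostly with a low value. They report only what shows in the picture. A call takes as long as a camera call.
- look_for(camera, name): "at" ([column, row] in pixels, amid what is visible of it).
- tip_of(camera, name): "at" ([column, row] in pixels: a listed point, or the origin of a listed thing).
Readings, each from a call of its own:
- read_time_s(): time.
- read_qpos(): joint angles.
- read_joint_vel(): joint speeds.
- read_effort(): joint torques, N m.
- read_eef_pos(): TCP position.
- read_tcp_rot(): TCP orientation.
- read_ft_force(): force on the tool from outside, world axes, zero at the start.
- read_ft_torque(): the same for the moment, N m.
- read_finger_gap(): finger opening in m.
- read_grasp_force(): force on a finger pad.
Only numpy, scipy, OpenCV 4.12 (cv2) and the standard library are available. Lean on these libraries where they do the work, as an engineer would, in place of code of your own. Each camera call takes 0.05 s, during which the arm holds its last target. There are 200 camera calls.

## Working session

There is one attempt and no reset: what is moved stays moved. The work goes in short steps, each a Python script; the robot and the scene stay as the last script left them, time stands still between calls to the robot, and variables do not carry over. Pictures are saved under pics/ and viewed, at most 10 in all, crops included, and the job is handed in when it is done.

```bash
mkdir -p pics; ls
cat > h.py <<'E'
import numpy as np, cv2
from bench import *
def ray(cam,px,P=None):
    P=P or camera_params(cam)
    K=np.array(P["K"]);d=np.array(P["dist_coeffs"]);T=np.array(P["camera_from_world"])
    u=cv2.undistortPoints(np.array([[px]],float),K,d)[0,0]
    R=T[:3,:3];return -R.T@T[:3,3], R.T@np.array([u[0],u[1],1.])
def at_z(cam,px,z,P=None):
    o,d=ray(cam,px,P);return o+d*(z-o[2])/d[2]
def proj(cam,p):
    P=camera_params(cam);T=np.array(P["camera_from_world"])
    return cv2.projectPoints(np.array([p],float),cv2.Rodrigues(T[:3,:3])[0],T[:3,3],np.array(P["K"]),np.array(P["dist_coeffs"]))[0][0,0]
def save(name,im): cv2.imwrite("pics/"+name,im[:,:,::-1])
E
python3 - <<'E'
from h import *
a=read_camera("scene");save("s0.png",a)
b=read_camera("top");save("t0.png",b)
Z=dict(knob_grip=.118,socket=.054,stand=0,platen_mid=.063,platen=.054,mat=0,wash_bottle=0,wipes_pack=0,swab_jar=0,ink_bottle=0,spool=0,hex_key=0)
for n,z in Z.items():
  for c in("scene","top"):
    r=tip_of(c,n)
    for q in r[:2]: print(n,c,round(q["confidence"],2),np.round(q["at"],1),at_z(c,q["at"],z).round(3))
print(read_time_s(),read_eef_pos(),read_tcp_rot(),read_finger_gap())
for c in("scene","top"):print(ray(c,[256,192]))
E
```

```text
pics
knob_grip scene 0.48 [287.5 155.4] [ 0.612 -0.193  0.118]
knob_grip top 0.37 [321.8 166.6] [ 0.589 -0.181  0.118]
socket scene 0.85 [291.5 177.2] [ 0.548 -0.173  0.054]
socket scene 0.31 [282.8 178.5] [ 0.558 -0.137  0.054]
socket top 0.62 [316.8 175.6] [ 0.562 -0.17   0.054]
stand scene 0.69 [280.7 180.7] [ 0.617 -0.171  0.   ]
stand top 0.68 [314.3 167. ] [ 0.606 -0.168  0.   ]
platen_mid scene 0.76 [297.2 179.2] [ 0.514 -0.174  0.063]
platen_mid scene 0.39 [288.7 158.4] [ 0.668 -0.244  0.063]
platen_mid top 0.92 [313.6 193.5] [ 0.489 -0.156  0.063]
platen scene 0.67 [294.5 184.3] [ 0.5   -0.152  0.054]
platen top 0.56 [317.  191.7] [ 0.498 -0.17   0.054]
platen top 0.45 [271.7 220.7] [0.381 0.01  0.054]
mat scene 0.87 [206.8 228.5] [0.485 0.238 0.   ]
mat scene 0.18 [236.1 197.3] [0.603 0.053 0.   ]
mat top 0.58 [218.9 197.8] [0.475 0.227 0.   ]
wash_bottle scene 0.84 [150.1 238.7] [0.532 0.43  0.   ]
wash_bottle scene 0.3 [281.2 180.7] [ 0.616 -0.173  0.   ]
wash_bottle top 0.74 [319.  174.1] [ 0.576 -0.187  0.   ]
wash_bottle top 0.7 [173.2 183.4] [0.534 0.417 0.   ]
wipes_
[... 256 characters left out ...]
.467  0.   ]
ink_bottle top 0.66 [383.6 180. ] [ 0.553 -0.454  0.   ]
spool scene 0.44 [236.5 196.5] [0.607 0.048 0.   ]
spool top 0.67 [275.6 219.8] [ 0.386 -0.007  0.   ]
spool top 0.64 [269.1 167.4] [0.603 0.02  0.   ]
hex_key scene 0.61 [288.5 153.8] [ 0.794 -0.339  0.   ]
hex_key scene 0.38 [277.8 226.9] [0.367 0.015 0.   ]
hex_key top 0.39 [171.8 180.5] [0.546 0.423 0.   ]
1.3 [ 0.21296609 -0.61413933  0.25027206] [ 9.86104154e-01  1.66128258e-01  4.13029972e-07 -1.56389460e-06] 0.08536037962301782
(array([-0.54919207,  0.70319127,  0.91422672]), array([ 0.69796492, -0.45041653, -0.55728047]))
(array([0.34655186, 0.05512617, 1.66834423]), array([ 0.0916742 ,  0.01129022, -0.99578016]))
```

```bash
python3 -c "
import cv2
a=cv2.imread('pics/s0.png')[130:290,90:370];b=cv2.imread('pics/t0.png')[120:260,110:410]
cv2.imwrite('pics/s0c.png',cv2.resize(a,None,fx=2.8,fy=2.8,interpolation=cv2.INTER_CUBIC));cv2.imwrite('pics/t0c.png',cv2.resize(b,None,fx=2.6,fy=2.6,interpolation=cv2.INTER_CUBIC))"
```

```text
(no output)
```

View pics/s0c.png

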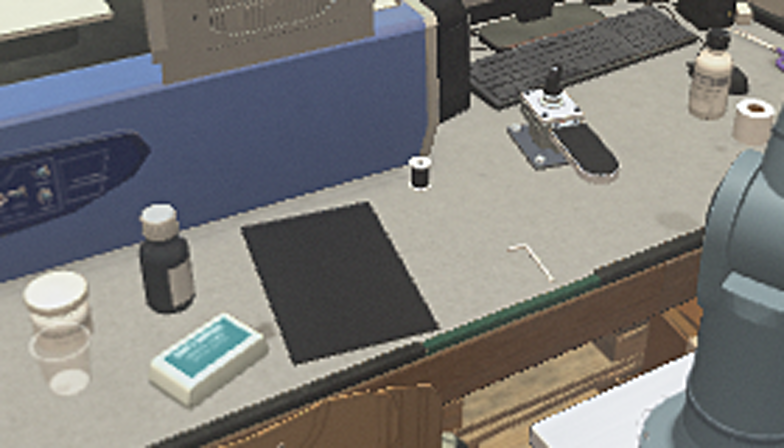

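View pics/t0c.png

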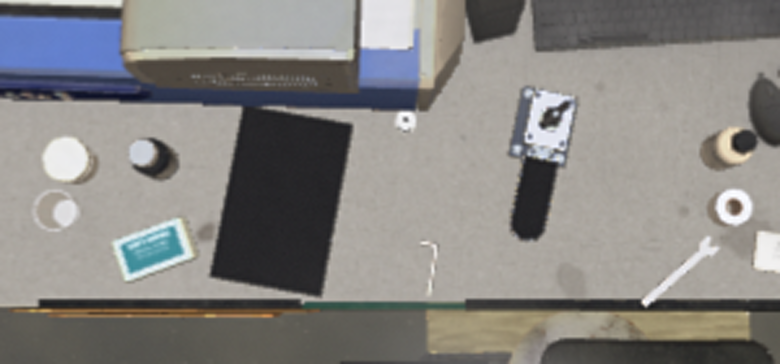

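The pictures show the stand at about (0.60, -0.18) with the platen pointing towards the robot. In the top view the knob is near pixel (322,166) and the wing looks skewed. The mat is near (219,197). Next I look from the wrist camera.

```bash
cat >> h.py <<'E'
from scipy.spatial.transform import Rotation as Ro
def q(yaw,tilt=0): return (Ro.from_euler('z',yaw)*Ro.from_euler('x',np.pi)).as_quat()   # tool x at yaw, tool y at yaw-90
E
python3 - <<'E'
from h import *
print(Ro.from_quat(read_tcp_rot()).as_matrix().round(2))
P=camera_params("wrist");o,d=ray("wrist",[256,192],P);print("cam rel",o-read_eef_pos(),d)
move_ptp([.54,-.175,.36],q(0))
P=camera_params("wrist");im=read_camera("wrist");save("w1.png",im);print(P["K"],ray("wrist",[256,192],P))
Z=dict(knob_grip=.118,socket=.054,stand=0,platen_mid=.063,platen=.054)
for n,z in Z.items():
    for r in tip_of("wrist",n)[:2]: print(n,round(r["confidence"],2),np.round(r["at"],1),at_z("wrist",r["at"],z,P).round(4))
print(read_time_s(),read_qpos().round(2) if hasattr(read_qpos(),'round') else read_qpos())
E
```

```text
[[ 0.94  0.33  0.  ]
 [ 0.33 -0.94  0.  ]
 [ 0.   -0.   -1.  ]]
cam rel [0.06934915 0.02463253 0.12337468] [-0.28208049 -0.09682881 -0.95466494]
[[271.1786355    0.         256.29573761]
 [  0.         271.1786355  187.07988973]
 [  0.           0.           1.        ]] (array([ 0.61281555, -0.17553974,  0.48296125]), array([-0.29887359,  0.00112416, -0.95446513]))
knob_grip 0.63 [262.4 114.9] [ 0.6037 -0.1838  0.118 ]
stand 0.81 [257.2 114.9] [ 0.6008 -0.1775  0.    ]
platen_mid 0.88 [246.1 184.8] [ 0.4935 -0.1591  0.063 ]
platen 0.58 [244.9 178.3] [ 0.502 -0.157  0.054]
3.6083 [ 0.5   0.17 -0.29  1.65  0.05  1.33 -1.37]
```

View pics/w1.png

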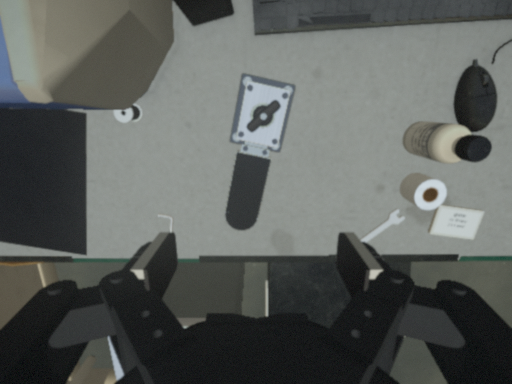

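The wrist view shows the wing centred at about (264,115), turned about 45° off the stand. The rubber board runs from (253,155) to (240,228). I'll segment both for accurate poses.

```bash
cat >> h.py <<'E'
def blob(im,box,thr):
    x0,y0,x1,y1=box
    g=cv2.cvtColor(im,cv2.COLOR_RGB2GRAY)[y0:y1,x0:x1]
    n,l,s,c=cv2.connectedComponentsWithStats((g<thr).astype(np.uint8))
    k=1+np.argmax(s[1:,4]);ys,xs=np.nonzero(l==k);return np.c_[xs+x0,ys+y0].astype(float)
def tomap(cam,px,z,P): return np.array([at_z(cam,p,z,P)[:2] for p in px])
def rect(W):
    (c,s,a)=cv2.minAreaRect((W*1000).astype(np.float32));a=np.radians(a)
    if s[1]>s[0]: a+=np.pi/2;s=s[::-1]
    a=(a+np.pi/2)%np.pi-np.pi/2
    return np.array(c)/1000,np.array(s),a
E
python3 - <<'E'
from h import *
im=cv2.imread("pics/w1.png")[:,:,::-1].copy();P=camera_params("wrist")
w=blob(im,(240,92,288,138),75);print("wing",len(w),w.min(0),w.max(0),rect(tomap("wrist",w,.130,P)))
for t in (45,60,75):
  p=blob(im,(215,146,275,240),t);print("plat",len(p),p.min(0),p.max(0),rect(tomap("wrist",p,.072,P)))
g=cv2.resize(im[60:240,190:310],None,fx=4.4,fy=3.3*4.4/3.3,interpolation=cv2.INTER_CUBIC)[:, :, ::-1]
cv2.imwrite("pics/w1c.png",cv2.resize(im[85:160,215:310],None,fx=7,fy=7,interpolation=cv2.INTER_CUBIC)[:,:,::-1])
E
```

```text
wing 311 [248. 101.] [278. 130.] (array([ 0.60403656, -0.18257574]), array([45.89365768, 22.09622574]), np.float64(-1.1470320036126163))Traceback (most recent call last):
  File "<stdin>", line 5, in <module>
  File "h.py", line 20, in blob
    k=1+np.argmax(s[1:,4]);ys,xs=np.nonzero(l==k);return np.c_[xs+x0,ys+y0].astype(float)
        ~~~~~~~~~^^^^^^^^^
    return _wrapfunc(a, 'argmax', axis=axis, out=out, **kwds)
    return bound(*args, **kwds)
ValueError: attempt to get argmax of an empty sequence
```

```bash
cat >> h.py <<'E'
def pca(W):
    c=W.mean(0);u,s,v=np.linalg.svd(W-c,full_matrices=False);d=v[0]*(1 if v[0][0]>0 else -1)
    r=(W-c)@d;t=(W-c)@np.array([-d[1],d[0]]);return c.round(4),np.arctan2(d[1],d[0]).round(3),np.ptp(r).round(4),np.ptp(t).round(4)
E
python3 - <<'E'
from h import *
im=cv2.imread("pics/w1.png")[:,:,::-1].copy();P=camera_params("wrist")
for t in (60,75,90):
  w=blob(im,(240,92,288,138),t);print("wing",len(w),w.min(0),w.max(0),pca(tomap("wrist",w,.125,P)))
for t in (75,90,105):
  p=blob(im,(215,146,275,240),t);W=tomap("wrist",p,.072,P);print("plat",len(p),p.min(0),p.max(0),rect(W),pca(W))
cv2.imwrite("pics/w1c.png",cv2.resize(im[85:160,215:310],None,fx=7,fy=7,interpolation=cv2.INTER_CUBIC)[:,:,::-1])
E
```

```text
wing 1 [264. 108.] [264. 108.] (array([ 0.6128, -0.1843]), np.float64(0.0), np.float64(0.0), np.float64(0.0))
wing 311 [248. 101.] [278. 130.] (array([ 0.6037, -0.1825]), np.float64(-0.856), np.float64(0.0475), np.float64(0.0225))
wing 407 [248. 101.] [279. 130.] (array([ 0.604 , -0.1828]), np.float64(-0.849), np.float64(0.0491), np.float64(0.0234))
plat 2240 [226. 154.] [268. 229.] (array([ 0.48167731, -0.15722968]), array([123.07943726,  50.23145294]), np.float64(-0.2094670739566018)) (array([ 0.4862, -0.158 ]), np.float64(-0.208), np.float64(0.1231), np.float64(0.0502))
plat 2339 [226. 153.] [269. 229.] (array([ 0.48149509, -0.157049  ]), array([124.82826996,  52.22061157]), np.float64(-0.21010463472156715)) (array([ 0.4863, -0.1579]), np.float64(-0.209), np.float64(0.1248), np.float64(0.0522))
plat 2416 [225. 153.] [270. 229.] (array([ 0.48161102, -0.15718658]), array([125.79975128,  53.03785706]), np.float64(-0.21028533020152906)) (array([ 0.4864, -0.1581]), np.float64(-0.209), np.float64(0.1258), np.float64(0.0531))
```

View pics/w1c.png

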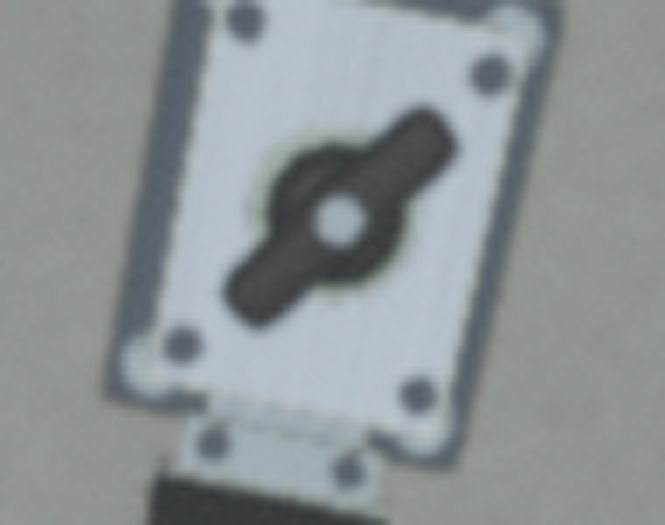

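The poses agree: the knob axis is (0.604, -0.183), the stand yaw is -0.209 and the wing yaw is -0.855. Next I grip and turn the knob.

Run:
```python
from h import *
K=np.array([.6039,-.1829]);w=-.855
for y0 in (w,w+np.pi):
    a=inverse_kinematics([*K,.1265],q(y0));b=inverse_kinematics([*K,.130],q(y0+1.4))
    print(y0,None if a is None else np.round(a,2),None if b is None else np.round(b,2))
print(np.round(read_qpos(),2))
```

```text
-0.855 [ 0.38  0.49 -0.2   1.73  0.11  0.93 -2.28] [ 0.47  0.49 -0.31  1.73  0.18  0.95 -0.93]
2.286592653589793 [ 0.64  0.54 -0.52  1.72  0.32  0.97  0.71] [ 1.09  0.88 -1.25  1.7   0.89  1.24  1.74]
[ 0.5   0.17 -0.29  1.65  0.05  1.33 -1.37]
```

Run:
```python
from h import *
K=np.array([.6039,-.1829]);w=-.855
def st(m): print(m,round(read_time_s(),2),np.round(read_ft_force(),1),np.round(read_ft_torque(),2),round(read_finger_gap(),4),round(read_grasp_force(),1),np.round(read_eef_pos(),4),round(Ro.from_quat(read_tcp_rot()).as_euler('zyx')[0],3),flush=True)
move_ptp([*K,.22],q(w)); move_gripper(.05); st("above")
movel([*K,.127],speed=.1); st("down")
move_gripper(0,110); st("grip")
for k in range(1,10):
    a=.15*k
    move_j(inverse_kinematics([*K,.127+.0025*max(a-.05,0)],q(w+a))); st(k)
    if np.abs(read_ft_force()).max()>70: print("force!");break
```

```text
above 4.91 [ 0.6 -0.2  0.8] [ 0.03  0.04 -0.01] 0.0502 0.0 [ 0.604  -0.183   0.2205] 0.855
down 5.99 [-0.1  0.4  0.7] [ 0.02  0.   -0.07] 0.0498 0.0 [ 0.6047 -0.1831  0.1279] 0.855
grip 6.42 [-6.1 -2.6  7.2] [-0.5   1.24  0.1 ] 0.0108 107.8 [ 0.6016 -0.1858  0.1283] 0.857
1 6.68 [-6.  -1.8  5.7] [-0.44  1.16  0.07] 0.0107 107.8 [ 0.6016 -0.1858  0.1283] 0.707
2 6.94 [-5.3 -3.1  5.2] [-0.45  1.11  0.26] 0.0104 107.9 [ 0.6017 -0.1857  0.1284] 0.557
3 7.2 [-4.8 -2.9  5. ] [-0.54  1.06  0.14] 0.0108 107.8 [ 0.6017 -0.1855  0.1285] 0.409
4 7.46 [-5.2 -2.2  4.1] [-0.49  1.07  0.07] 0.0108 107.8 [ 0.6018 -0.1855  0.1288] 0.259
5 7.72 [-5.6 -2.6  4.6] [-0.48  1.06  0.09] 0.0103 107.8 [ 0.6018 -0.1854  0.1292] 0.109
6 7.97 [-5.4 -1.8  3.9] [-0.46  1.03  0.08] 0.0109 107.9 [ 0.6018 -0.1853  0.1296] -0.041
7 8.23 [-4.7 -3.3  4.5] [-0.44  1.01  0.05] 0.011 107.9 [ 0.6018 -0.1852  0.1299] -0.191
8 8.49 [-5.2 -1.6  4.6] [-0.43  1.14  0.02] 0.0107 107.9 [ 0.6018 -0.1852  0.1303] -0.341
9 8.75 [-4.6 -1.3  5. ] [-0.36  1.09  0.04] 0.0105 107.9 [ 0.6018 -0.185   0.1306] -0.491
```

Run:
```python
from h import *
move_gripper(.05); p=read_eef_pos()
movel([p[0],p[1],.22],speed=.15)
move_ptp([.53,-.175,.34],q(0))
move_gripper(.085)
P=camera_params("wrist");im=read_camera("wrist");save("w2.png",im)
w=blob(im,(235,80,300,150),90);print(w.min(0),w.max(0),pca(tomap("wrist",w,.128,P)))
for t in(75,90,105):
  p=blob(im,(200,135,300,260),t);print(p.min(0),p.max(0),rect(tomap("wrist",p,.070,P)))
cv2.imwrite("pics/w2c.png",cv2.resize(im[70:270,180:330],None,fx=3,fy=3,interpolation=cv2.INTER_CUBIC)[:,:,::-1])
print(read_time_s(),np.round(read_ft_force(),1))
```

```text
[253.  88.] [277. 127.] (array([ 0.6029, -0.1837]), np.float64(0.491), np.float64(0.0491), np.float64(0.0241))
[227. 150.] [271. 228.] (array([ 0.48081018, -0.15942725]), array([122.26107025,  50.32723236]), np.float64(-0.1982824631685416))
[226. 149.] [272. 228.] (array([ 0.48098499, -0.15909259]), array([123.73265839,  51.82862473]), np.float64(-0.20111952867780314))
[226. 149.] [272. 229.] (array([ 0.48053802, -0.1594334 ]), array([125.12389374,  53.12445831]), np.float64(-0.19888473704906318))
11.075 [-0.3 -0.7  0.2]
```

View pics/w2c.png

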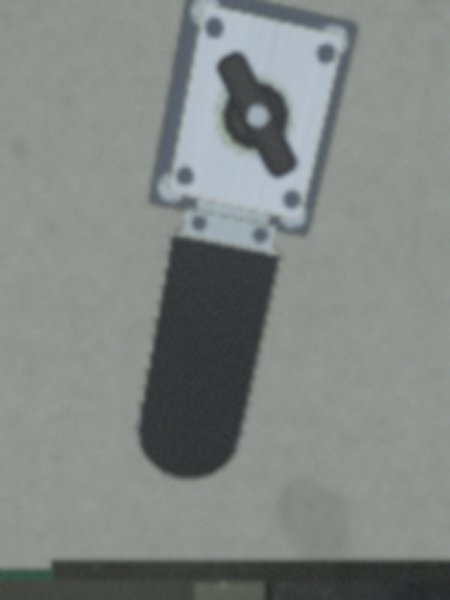

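The wing turned 1.35 rad and the platen has drooped slightly. Now a soft grasp of the board, closing stepwise and giving way to the side force.

```bash
cat >> h.py <<'E'
Y=-.204; ax=np.array([np.cos(Y),np.sin(Y),0]); ay=np.array([-np.sin(Y),np.cos(Y),0])
def st(m):
    f=np.array(read_ft_force());print(m,round(read_time_s(),2),"F x,y,z",np.round([f@ax,f@ay,f[2]],1),np.round(read_ft_torque(),2),round(read_finger_gap(),4),round(read_grasp_force(),1),np.round(read_eef_pos(),4),flush=True);return np.array([f@ax,f@ay,f[2]])
E
python3 - <<'E'
from h import *
c=np.array([.4944,-.1632,.072])
move_ptp([c[0],c[1],.2],q(Y)); st("above")
movel(c,speed=.08); f0=st("down")
for g in (.070,.066,.064,.062,.060,.059,.058,.057,.056,.055,.054,.053,.052):
    move_gripper(g,20)
    f=st(g)-f0
    for _ in range(4):
        if abs(f[1])<1.5: break
        c=c+ay*.0006*np.sign(f[1]); movel(c,speed=.02); f=st("  shift")-f0
    if read_grasp_force()>12 and abs(f[1])<4: break
E
```

```text
above 11.71 F x,y,z [-0.4  0.5  0.6] [0.   0.04 0.03] 0.0849 0.0 [ 0.4958 -0.1635  0.2012]
down 13.46 F x,y,z [-0.1 -0.4 -0. ] [0.03 0.02 0.06] 0.0851 0.0 [ 0.4949 -0.1633  0.0725]
0.07 13.76 F x,y,z [-0.4 -0.2  0.2] [-0.    0.02 -0.01] 0.0704 0.0 [ 0.4945 -0.1633  0.0722]
0.066 13.97 F x,y,z [0.7 0.1 0.8] [ 0.03  0.03 -0.01] 0.0661 0.0 [ 0.4944 -0.1632  0.072 ]
0.064 14.19 F x,y,z [-0.  -0.8 -0.3] [-0.02  0.03  0.02] 0.0643 0.0 [ 0.4944 -0.1632  0.072 ]
0.062 14.41 F x,y,z [-0.4  0.4 -0. ] [0.05 0.   0.01] 0.062 0.0 [ 0.4944 -0.1632  0.072 ]
0.06 14.62 F x,y,z [-0.7 -0.   0.5] [-0.03  0.05 -0.01] 0.0601 0.0 [ 0.4944 -0.1632  0.072 ]
0.059 14.84 F x,y,z [ 1.  -0.3  0.7] [0.   0.02 0.  ] 0.0587 0.0 [ 0.4944 -0.1632  0.072 ]
0.058 15.06 F x,y,z [-1.3 -0.1  0.1] [ 0.01 -0.02 -0.01] 0.0581 0.0 [ 0.4944 -0.1632  0.072 ]
0.057 15.28 F x,y,z [ 0.4 -0.2 -0.2] [-0.03 -0.04 -0.01] 0.0568 0.0 [ 0.4944 -0.1632  0.072 ]
0.056 15.49 F x,y,z [ 0.1 -0.8  0.9] [-0.14  0.11  0.03] 0.0558 1.3 [ 0.4943 -0.1635  0.0721]
0.055 15.71 F x,y,z [-1.  -1.6  2.5] [-0.23  0.21  0.08] 0.0555 20.8 [ 0.4943 -0.1635  0.0722]
```

Gripped and centred. Now I unload the weight and draw it out slowly with force checks.

Run:
```python
from h import *
c=np.array([.4944,-.1632,.072])
for k in range(8):
    F=np.mean([read_ft_force() for _ in range(3)],0)
    if F[2]<-2.5: break
    c[2]+=.0005; movel(c,speed=.02); st("lift")
s=c.copy()
for d in np.arange(.006,.0961,.006):
    F=np.mean([read_ft_force() for _ in range(3)],0)
    fy=F@ay
    if abs(fy)>2.5: c=c+ay*.0005*np.sign(fy)
    if F[2]>1: c[2]+=.0005
    t=c-ax*d; movel(t,speed=.04); f=st(round(d,3))
    if abs(f[0])>8 or abs(f[1])>9 or abs(f[2])>10: print("STOP");break
```

```text
lift 15.96 F x,y,z [-0.3 -1.5 -1.1] [-0.28  0.07 -0.04] 0.0555 21.4 [ 0.4943 -0.1634  0.0723]
lift 16.21 F x,y,z [ 1.2 -1.2 -3.6] [-0.28 -0.07 -0.13] 0.0555 21.3 [ 0.494  -0.1631  0.0725]
0.006 16.51 F x,y,z [-0.7 -0.9 -3.9] [-0.13  0.29 -0.14] 0.0555 21.3 [ 0.4867 -0.1616  0.0724]
0.012 16.81 F x,y,z [-0.2 -1.5 -4.3] [-0.15  0.22 -0.14] 0.0552 21.3 [ 0.4817 -0.1606  0.0727]
0.018 17.11 F x,y,z [-0.  -1.3 -3.9] [-0.13  0.24 -0.07] 0.0554 21.3 [ 0.476  -0.1594  0.0728]
0.024 17.41 F x,y,z [-0.8 -0.3 -3.4] [-0.17  0.16 -0.08] 0.0552 21.3 [ 0.4701 -0.1581  0.0728]
0.03 17.71 F x,y,z [-0.9 -0.9 -4.5] [-0.16  0.19 -0.11] 0.0554 21.3 [ 0.4643 -0.1569  0.0728]
0.036 18.01 F x,y,z [-0.6 -0.5 -3.6] [-0.06  0.22 -0.07] 0.0554 21.3 [ 0.4585 -0.1557  0.0729]
0.042 18.31 F x,y,z [-0.2 -0.7 -4.8] [-0.06  0.08 -0.04] 0.0555 21.3 [ 0.4527 -0.1545  0.0729]
0.048 18.61 F x,y,z [ 0.2 -0.6 -4.4] [-0.05  0.12 -0.03] 0.0553 21.3 [ 0.4468 -0.1533  0.0729]
0.054 18.91 F x,y,z [-0.2 -0.2 -3.7] [-0.01  0.08 -0.06] 0.0555 21.3 [ 0.441  -0.152   0.0729]
0.06 19.21 F x,y,z [-0.8 -0.2 -3.5] [-0.    0.04  0.04] 0.0552 21.3 [ 0.4351 -0.1509  0.0729]
0.066 19.51 F x,y,z [-1.  -0.2 -4.1] [-0.07  0.04  0.02] 0.0554 21.3 [ 0.4292 -0.1498  0.0729]
0.072 19.81 F x,y,z [ 0.1 -0.9 -3.5] [0.01 0.07 0.  ] 0.0551 21.3 [ 0.4233 -0.1485  0.0729]
0.078 20.11 F x,y,z [ 1.1  0.2 -4.2] [ 0.02  0.05 -0.  ] 0.0549 21.3 [ 0.4175 -0.1474  0.0729]
0.084 20.41 F x,y,z [ 0.2  0.3 -4.3] [0.04 0.01 0.02] 0.0554 21.3 [ 0.4116 -0.1461  0.0729]
0.09 20.71 F x,y,z [-0.5 -0.6 -3.9] [ 0.01  0.04 -0.01] 0.0556 21.3 [ 0.4057 -0.1449  0.0729]
0.096 21.01 F x,y,z [ 0.5  0.5 -3.9] [-0.08  0.04 -0.08] 0.0552 21.3 [ 0.3998 -0.1437  0.0729]
```

Drawn out smoothly, and the weight is about 4 N. Now I measure the mat and carry the platen over.

Run:
```python
from h import *
im=cv2.imread("pics/t0.png")[:,:,::-1].copy();P=camera_params("top")
for t in (50,65,80):
  p=blob(im,(185,155,250,240),t);print(len(p),rect(tomap("top",p,.003,P)),pca(tomap("top",p,.003,P)))
move_gripper(.0,40); st("grip")
e=read_eef_pos(); movel([e[0],e[1],.15],speed=.1); st("up")
movel([.44,.03,.15],speed=.15)
movel([.468,.232,.15],q(-.19),speed=.15); st("over")
P=camera_params("wrist");im=read_camera("wrist");save("w3.png",im)
```

```text
2738 (array([0.4823512, 0.230804 ]), array([275.12191772, 172.579422  ]), np.float64(-0.17284647843914058)) (array([0.48  , 0.2309]), np.float64(-0.171), np.float64(0.2753), np.float64(0.1726))
3152 (array([0.49438486, 0.23651212]), array([318.93161011, 266.54312134]), np.float64(0.004733623195993797)) (array([0.4976, 0.2318]), np.float64(-0.098), np.float64(0.3264), np.float64(0.2673))
3237 (array([0.49235361, 0.2365025 ]), array([322.99404907, 266.54312134]), np.float64(0.004733623195993797)) (array([0.498 , 0.2311]), np.float64(-0.107), np.float64(0.3291), np.float64(0.2672))
grip 21.23 F x,y,z [-0.1  0.4 -3.8] [0.05 0.08 0.01] 0.0545 45.9 [ 0.4006 -0.1438  0.0731]
up 22.14 F x,y,z [ 0.9  0.7 -4.2] [-0.02  0.09 -0.01] 0.0549 45.9 [ 0.3999 -0.1436  0.1494]
over 24.99 F x,y,z [-0.6  0.1 -3.8] [-0.03  0.05  0.01] 0.0547 45.9 [0.468  0.2306 0.1497]
```

View pics/w3.png

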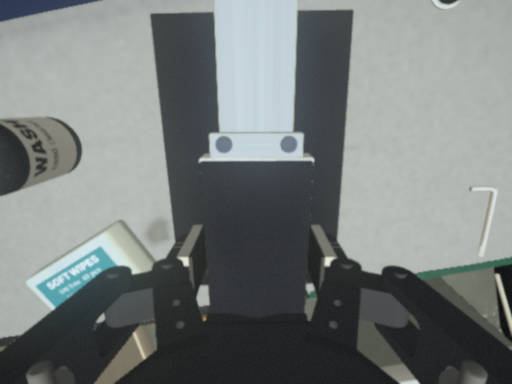

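The platen is level in the grip, rubber side up, and centred and aligned over the mat, with the bottle, wipes and hex key clear. Lowering now.

Run:
```python
from h import *
c=np.array([.476,.231,.05]);o=q(-.175)
movel(c,o,speed=.08); c[2]=.030; movel(c,o,speed=.03); st("near")
while c[2]>.019:
    c[2]-=.001; movel(c,o,speed=.01)
    F=np.mean([read_ft_force() for _ in range(3)],0); print(round(c[2],4),np.round(F,1),np.round(read_ft_torque(),2))
    if F[2]>-1.5: break
st("end")
```

```text
near 27.26 F x,y,z [ 0.5 -0.5 -4.2] [0.05 0.05 0.04] 0.0547 45.9 [0.4761 0.2311 0.03  ]
0.029 [ 0.   0.3 -3.8] [ 0.04  0.04 -0.05]
0.028 [-0.1 -0.3 -4.3] [ 0.    0.07 -0.01]
0.027 [ 0.6 -0.3 -4.3] [0.05 0.03 0.  ]
0.026 [ 0.5  0.8 -3.7] [ 0.02  0.06 -0.02]
0.025 [ 0.5 -0.5 -3.1] [ 0.02  0.1  -0.  ]
0.024 [ 0.7  0.2 -1.3] [0.01 0.19 0.01]
end 28.76 F x,y,z [ 0.7  0.3 -1.3] [0.01 0.19 0.01] 0.0551 46.2 [0.4763 0.2311 0.0242]
```

Run:
```python
from h import *
o=q(-.175)
movel([.476,.231,.0233],o,speed=.01); st("press")
move_gripper(.052,20); move_gripper(.057); st("open"); move_gripper(.07); st("open2")
movel([.476,.231,.10],o,speed=.06); movel([.42,.20,.26],o,speed=.15)
st("up")
im=read_camera("wrist");P=camera_params("wrist");save("w4.png",im)
b=read_camera("top")
for n,z in(("platen_mid",.012),("mat",0)):
  for c in("wrist","top"):
    for r in tip_of(c,n)[:1]: print(n,c,r["confidence"],at_z(c,r["at"],z,P if c=="wrist" else None).round(4))
print(np.round(read_ft_force(),1))
```

```text
press 29.01 F x,y,z [ 1.2 -0.8  0.1] [-0.09  0.26  0.01] 0.0548 46.4 [0.4763 0.2311 0.0236]
open 29.44 F x,y,z [-0.2 -0.9 -0.4] [-0.08  0.02 -0.06] 0.0569 0.0 [0.4762 0.2314 0.0235]
open2 29.73 F x,y,z [ 0.7 -0.6 -0.9] [-0.03  0.04 -0.01] 0.0701 0.0 [0.476  0.2311 0.0233]
up 32.45 F x,y,z [-0.  -0.3 -0. ] [-0.02 -0.    0.02] 0.07 0.0 [0.4196 0.1998 0.2592]
platen_mid wrist 0.77 [0.4751 0.2339 0.012 ]
platen_mid top 0.78 [0.4765 0.2329 0.012 ]
mat top 0.72 [0.4733 0.2201 0.    ]
[-0.2 -0.4  0.6]
```

View pics/w4.png

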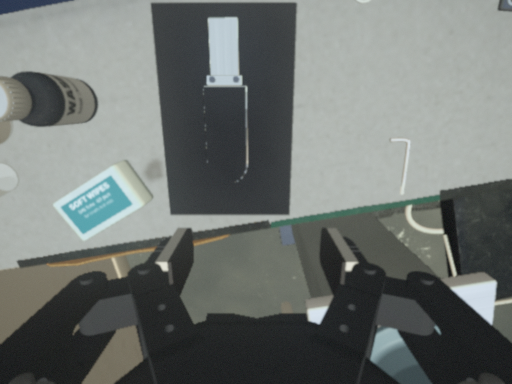

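The platen lies flat in the middle of the mat, rubber up and lengthwise, with its centre at about (226,125). The gripper is clear and the bystanders in view have not moved, so I'm handing in.

```bash
python3 -c "
from bench import *
print(sign_off(),read_time_s())"
```

```text
the job is handed in; nothing more can be done
the job is handed in; nothing more can be done
```

The job is handed in at about 33 s with no verdict returned: the knob was backed off about 1.35 rad, the platen was drawn out with low wrist forces, and it lies rubber side up, lengthwise near the middle of the mat.

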